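# Book in and stow the cased models

## Task

Book the cased models into the collection and put them away. Take the hand scanner off its hook (lift it clear over the tip, do not force it against the stand) and hold it steady on the bar label of each case for a good two seconds, about a hand's breadth away, the scan line lying along the label across all its bars, in catalogue order: locomotive, covered van, open wagon (leave out any that is not there), and last the tray's own label, which books them into that tray. In the end the scanner must hang on its hook again and every case must lie fully down in a pocket of its own in the foam tray; leave the glue bottle, the mug and the little tree alone.

Things in the scene. Friction and masses are not known exactly. Their poses are not given: they have to be found in the camera images.
- scanner: Grey hand scanner, 0.18 kg, hung upright. Origin on the grip's axis, 36 mm below its flat top; z up along the grip, x to its back, y sideways. Grip 30 (x) x 34 (y) mm, 96 mm tall; hold it across y near the origin. Below it the head (38 x 52 mm) leans forward (-x), down to 112 mm below the origin. Wire bail at the back
- scanner_head: Frame of the reading head, rigid with the scanner. Origin: centre of the dark window, at (-22, 0, -105) mm in the scanner's frame; z: out along the beam, (-0.343, 0, -0.939) in the scanner's frame (0.35 rad from straight down, forward); y: the scanner's y, the direction of the scan line
- scanner_bail (a point): Middle of the bail's crossbar, at (41, 0, -10) mm in the scanner's frame: a 7 mm wire along the scanner's y, 22 mm free between it and the back of the grip; side wires at y = +-15 mm
- hook_stand: Fixed stand; origin on the board, z up, hook opens to its -x. Post 205 mm high, front at x = 23 mm. Flat hook 12 mm wide: valley top at z = 165 mm, upturn at x = -5 to 1, 41 mm high; 22 mm free behind it. Rubber stand-off at z = 118 to 134 reaches to x = -13.4. Hung, the scanner faces as the stand, origin at (-38, 0, 172) mm, leaning 0.16 rad (head toward the post); upright it has 8 mm of play
- hook_tip (a point): Top of the hook's upturned tip, at (-2, 0, 206) mm in the stand's frame
- case_loco: Clear display case with the locomotive (with a cab and a lower bonnet) on a black plinth: 40 mm (x) by 136 mm (y, its length) by 62 mm high, 0.11 kg, closed. Origin: centre of its underside. It may be lifted by its two long sides. May be absent
- case_loco_label (a point): Centre of the bar label on top of that case, at (0, 34, 62) mm in the case's frame. The label is 28 mm by 52 mm, long along the case's y; the bars run along the case's x, so the scan line must lie along the case's y (either way round)
- case_van: The same clear case (40 x 136 x 62 mm, length along y, origin: centre of its underside) with the covered van (with a roof) in it. May be absent
- case_van_label (a point): Centre of the bar label on top of the van's case, at (0, 34, 62) mm in its frame; same label
- case_open: The same clear case (40 x 136 x 62 mm, length along y, origin: centre of its underside) with the open coal wagon (lowest of the three, no roof) in it. May be absent
- case_open_label (a point): Centre of the bar label on top of the open wagon's case, at (0, 34, 62) mm in its frame; same label
- stock_tray: Fixed tray: a grey foam bed 24 mm high in a plywood frame 228 mm (x) by 184 mm (y) and 28 mm high, with three pockets in a row along its x, and a plywood block (40 x 92 x 28 mm) with the tray's bar label at its -x end. Origin: centre of the frame's underside
- pocket_0 (a point): Centre of the floor of the first pocket, at (-70, 0, 4) mm in the tray's frame. Each pocket is 48 mm (x) by 144 mm (y) and 20 mm deep, its floor 4 mm above the board, so a case has 4 mm of play on each side; a case may go in either way round and in any pocket
- pocket_1 (a point): Centre of the floor of the middle pocket, at (0, 0, 4) mm in the tray's frame
- pocket_2 (a point): Centre of the floor of the third pocket, at (70, 0, 4) mm in the tray's frame
- glue_bottle: White glue bottle with a red spout, 34 x 52 x 126 mm, a bystander behind the work; origin: centre of its underside
- mug: White spotted mug, 82 x 114 x 91 mm, a bystander behind the work; origin: centre of its underside
- tree_c: Little model tree, 63 mm high, a bystander behind the work; origin: underside
- tray_label (a point): Centre of the tray's bar label, on top of the plywood block at (-133, 0, 28) mm in the tray's frame; 28 mm by 52 mm, long along the tray's y, so the scan line must lie along the tray's y (either way round)
Mind the look-alikes: they are no part of the job. Leave any yellow look-alike of the scanner alone.

How it is judged:
By the outcome, as a careful person would: the job done as asked, in the order asked, and still so for the second after the job is handed in, with the robot touching nothing.
Of case_loco, case_van, case_open only 2 to 3 are there at a start; the rules pass over those that are not, and their reading is None.
At some moment in a run one of case_loco, case_van, case_open may be knocked a few centimetres aside while the robot is not near it.
It also fails if it takes over 208 s, if anything falls off the work surface, if the arm or the gripper's body presses on something with over 40 N, if the wrist force passes 120 N, or if a joint passes its speed limit or range.

## Robot

A 6-joint arm with a two-finger parallel gripper is mounted at the origin on the work surface; the furniture and walls round the work are solid. World frame = base frame: x ahead of the robot, y to its left, z up, the work surface at z = 0. Lengths are in mm, angles in degrees, forces in N, time in s.
With the tool pointing down it reaches from about 400 to 825 mm from the base axis. Payload 7 kg.
Tool frame: the origin (TCP) lies at the very end of the fingers, on their centre line; the grasp point (between the pads) lies 19 mm behind it; z points along the fingers, y is the line along which they close (so a half turn about z gives the same grasp; the last joint's range is limited). The gripper opens to 85 mm and grips with 20 to 120 N. Pads are 22 mm wide; open, the fingers measure 114 mm over their backs; the gripper's body (76 mm by 85 mm) begins 54 mm behind the grasp point. The pads swing forward as they close: fully open they stand 13 mm farther back than shut.
Start: joints at [88.012, 20.546, 0.682, 0, -70.136, -16.507], TCP at [214.134, 640.111, 231.302] pointing down, gripper open.
Joint ranges: [-176.03, 176.03], [-82.01, 121.73], [-58.28, 71.71], [-173.87, 95.51], [-174.79, -0.11], [-173.66, 173.66]. Speed limits (degrees/s): [136.94, 136.94, 172.46, 180, 180, 180].

## Interface

Orientations are given as a 3x3 rotation matrix whose columns are the frame's x, y, z axes.
In Python, from cell import ctrl gives the robot as it stands. The module is installed in compiled form; this text tells all that it offers. Calls block until the motion is done:
- ctrl.reach(position, orientation): joint-space move of the TCP to a pose.
- ctrl.move_straight(position, ori=None, rate=150, force_limit=None): straight line of the TCP; ori=None keeps the orientation; rate is the mean speed in mm/s. With force_limit (N) it stops when the force on the tool has changed by that much, and returns True; else False.
- ctrl.move_j(angles): joint-space move.
- ctrl.gripper_to(opening): finger opening in mm; the grip force is fixed at half the most; returns when the fingers have stopped.
- ctrl.wait(seconds).
- ctrl.ik(position, orientation): joint angles nearest the present ones, or None.
- ctrl.sense(): the state.
- ctrl.grab_frame(name): name is "side" or "top"; returns a dict with "color" (384x512x3 uint8, blue, green, red), "z_map" (384x512 float32, mm along the optical axis (not along the pixel's ray), 0 where there is no reading), "intrinsics" (3x3 intrinsics, pixels), "extrinsics" (4x4, takes a point from camera to world coordinates). Camera axes: x right, y up, looking along -z (the intrinsics and any distortion apply to the point x, -y, -z); pixel columns grow to the right and rows downward; lengths in mm; the calibration is good to about 2 mm. A picture is of the moment at which its call begins.
A pose or a line that the arm cannot do raises ctrl.PlanningError and nothing moves.
- ctrl.finish_job(): hands the job in; it is judged then, once.
The state is a dict: "time": time; "qpos": joint angles; "joint_vel": joint speeds; "joint_efforts": joint torques, N m; "eef_pos": TCP position; "orientation": TCP orientation; "contact_force": force on the tool from outside, world axes, zero at the start; "moment": the same for the moment, N m; "opening": finger opening in mm; "grip_force": force on a finger pad.
Only numpy, scipy, OpenCV 4.12 (cv2) and the standard library are available. Lean on these libraries where they do the work, as an engineer would, in place of code of your own. Each camera call takes 0.05 s, during which the arm holds its last target. There are 200 camera calls.

## Working session

There is one attempt and no reset: what is moved stays moved. The work goes in short steps, each a Python script; the robot and the scene stay as the last script left them, time stands still between calls to the robot, and variables do not carry over. Pictures are saved under pics/ and viewed, at most 14 in all, crops included, and the job is handed in when it is done.

```bash
mkdir -p pics
cat > h.py <<'E'
import numpy as np, cv2
from cell import ctrl
def grab(n,save=None):
    f=ctrl.grab_frame(n)
    if save: cv2.imwrite('pics/'+save,f['color'])
    np.savez('/tmp/%s.npz'%n,**{k:np.asarray(v) for k,v in f.items()})
    return f
def cloud(f):
    z=f['z_map'];K=f['intrinsics'];E=f['extrinsics']
    v,u=np.mgrid[0:z.shape[0],0:z.shape[1]]
    P=np.stack([(u-K[0,2])/K[0,0]*z,-(v-K[1,2])/K[1,1]*z,-z],-1)
    return P@E[:3,:3].T+E[:3,3]
def ray(f,uv,h):
    K=f['intrinsics'];E=f['extrinsics']
    uv=np.atleast_2d(uv).astype(float)
    d=np.stack([(uv[:,0]-K[0,2])/K[0,0],-(uv[:,1]-K[1,2])/K[1,1],-np.ones(len(uv))],-1)@E[:3,:3].T
    o=E[:3,3]
    return o+d*((h-o[2])/d[:,2])[:,None]
E
python3 - <<'E'
from h import *
for n in('top','side'):
    f=grab(n,n+'0.png'); print(n,f['intrinsics'].tolist(),np.round(f['extrinsics'],3).tolist(), (f['z_map']==0).mean())
    cv2.imwrite('pics/%s0b.png'%n,cv2.resize(f['color'],(800,600),interpolation=cv2.INTER_CUBIC))
s=ctrl.sense();print(s['time'],s['opening'],s['orientation'])
E
```

```text
top [[429.1539674689016, 0.0, 253.23860683453978], [0.0, 429.1539674689016, 197.93912466986856], [0.0, 0.0, 1.0]] [[-0.441, 0.813, -0.38, 70.477], [-0.897, -0.399, 0.189, 23.926], [0.002, 0.424, 0.905, 1460.603], [0.0, 0.0, 0.0, 1.0]] 0.004236857096354167
side [[432.9571533787743, 0.0, 256.9336355661442], [0.0, 432.9571533787743, 191.49486279719088], [0.0, 0.0, 1.0]] [[-0.636, -0.336, 0.695, 1419.403], [0.772, -0.265, 0.578, 427.238], [-0.01, 0.904, 0.428, 659.621], [0.0, 0.0, 0.0, 1.0]] 0.004297892252604167
0.1 85.23554986111223 [[ 9.48318175e-01 -3.17320845e-01 -3.47373543e-04]
 [-3.17321003e-01 -9.48317016e-01 -1.48922163e-03]
 [ 1.43140824e-04  1.52248486e-03 -9.99998831e-01]]
```

View pics/top0b.png

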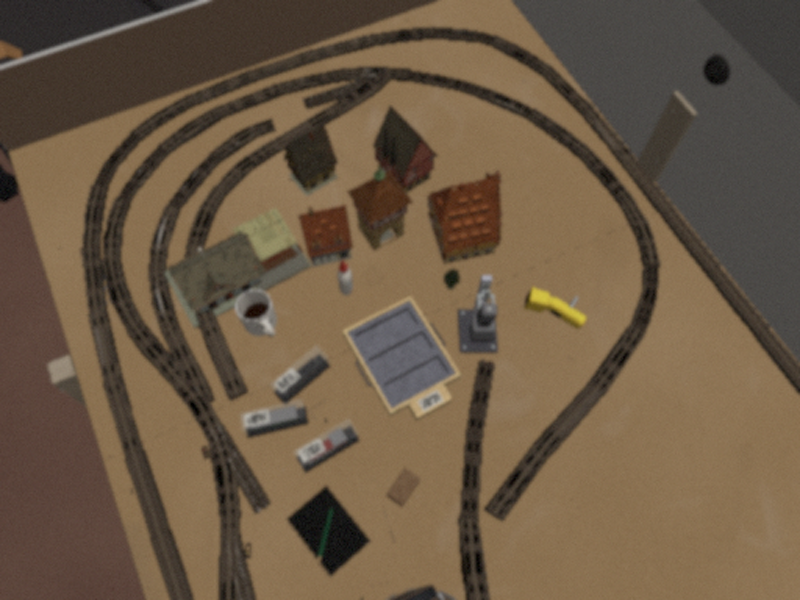

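View pics/side0b.png

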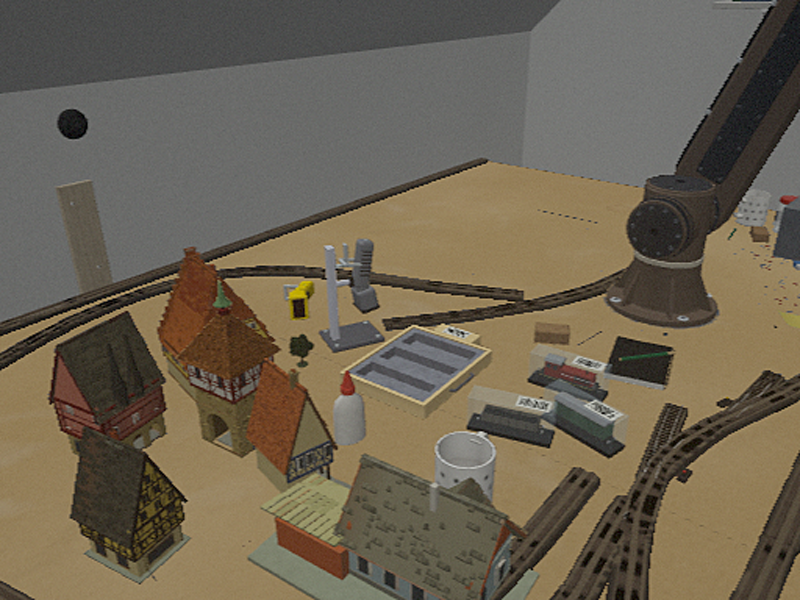

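Three cases show in the top view, at (300,375), (275,418) and (327,447). The tray is at (402,352) with its label at (431,402), the stand with the scanner at (480,320), and the yellow decoy at (555,307). Next I'll take a closer crop and the height data.

Run:
```python
from h import *
t=dict(np.load('/tmp/top.npz'));s=dict(np.load('/tmp/side.npz'))
a=cv2.resize(s['color'][215:300,295:410],(800,591),interpolation=cv2.INTER_CUBIC)
cv2.imwrite('pics/c1.png',a)
b=t['color'][170:310,150:330]
cv2.imwrite('pics/c2.png',cv2.resize(b,(772,600),interpolation=cv2.INTER_CUBIC))
P=cloud(t)
# height picture of same region
hh=np.clip((P[170:310,150:330,2]+20)*1.0,0,255).astype(np.uint8)
cv2.imwrite('pics/c3.png',cv2.resize(hh,(772,600),interpolation=cv2.INTER_NEAREST))
for n,uv in dict(a=(300,375),b=(275,418),c=(327,447),tray=(402,352),tl=(431,402),st=(480,335)).items():
    u,v=int(uv[0]*.64),int(uv[1]*.64); print(n,P[v,u].round())
```

```text
a [608.  -9.  59.]
b [542.  76.  63.]
c [435.   3.  63.]
tray [ 578. -245.    3.]
tl [ 435. -243.   29.]
st [ 508. -403.   90.]
```

View pics/c1.png

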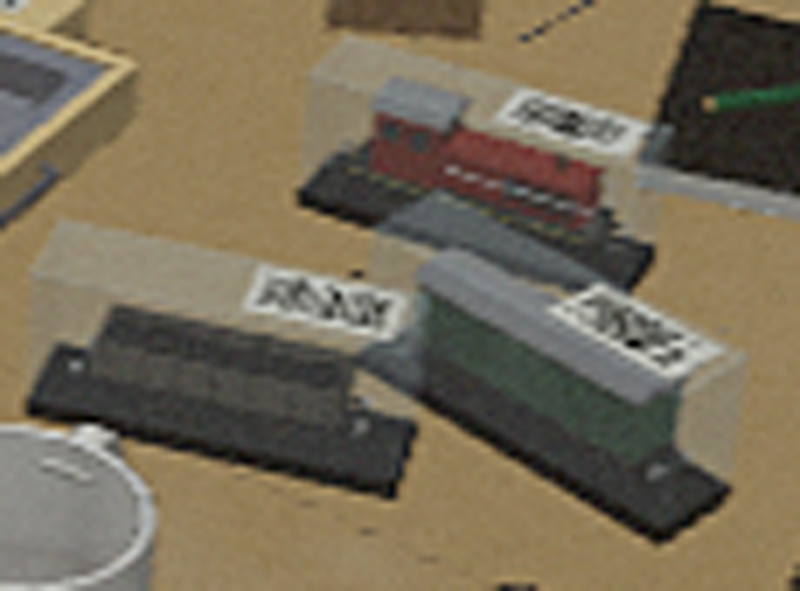

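View pics/c2.png

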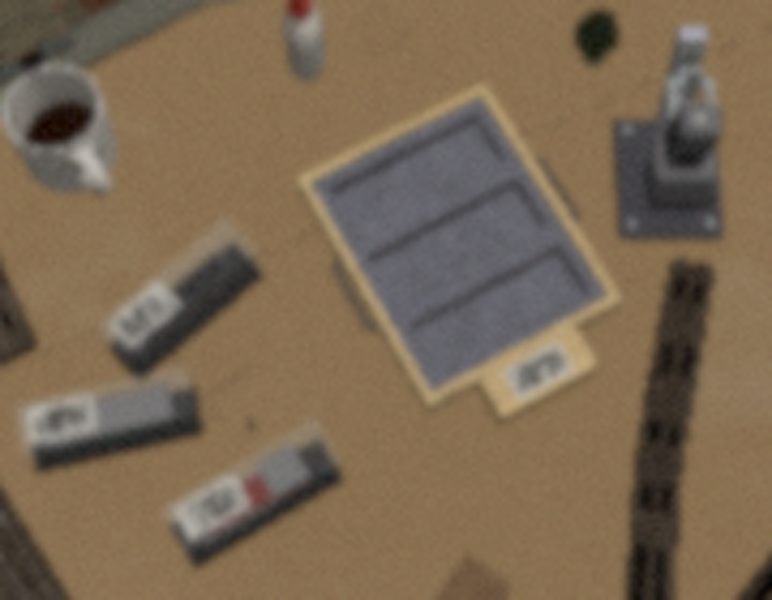

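View pics/c3.png

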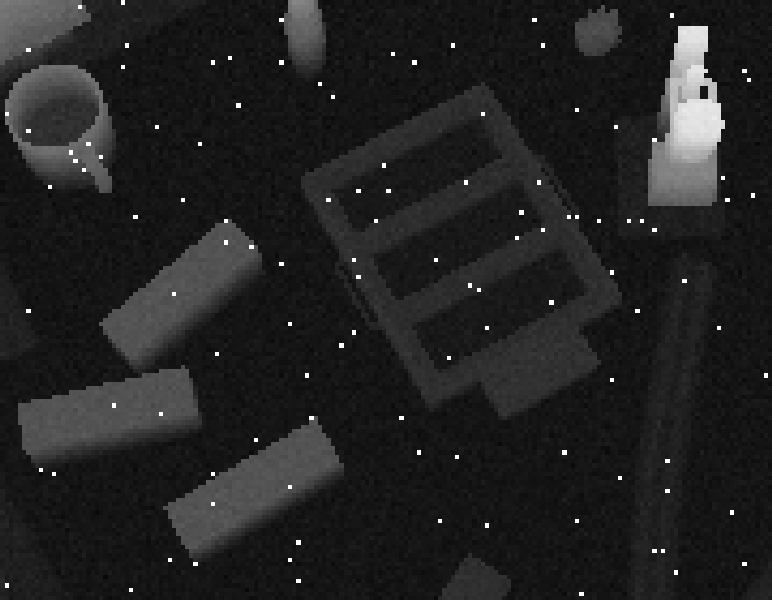

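The three cases are, in crop 2, open wagon at (185,300), van at (110,415) and loco at (255,495). The depth image shows each case top as solid, so I'll fit from the clouds.

```bash
cat >> h.py <<'E'
def rect(xy):
    # rectangle (centre, length dir angle, dims) from points, outliers trimmed
    m=cv2.minAreaRect(xy.astype(np.float32)); (c,(w,h),a)=m
    a=np.radians(a)
    if h>w: a+=np.pi/2; w,h=h,w
    return np.array(c),a,(w,h)
def cases(f):
    """case tops: centre, label direction (unit), dims, from depth; label side from white pixels"""
    P=cloud(f);bgr=f['color'].astype(int);out=[]
    m=((abs(P[...,2]-62)<9)&(P[...,0]>250)&(P[...,0]<850)&(abs(P[...,1])<560)).astype(np.uint8)
    m=cv2.morphologyEx(m,cv2.MORPH_CLOSE,np.ones((3,3)));m=cv2.morphologyEx(m,cv2.MORPH_OPEN,np.ones((3,3)))
    n,L,S,_=cv2.connectedComponentsWithStats(m)
    for i in range(1,n):
        if not 150<S[i,4]<4000: continue
        mm=(L==i)&(abs(P[...,2]-62)<9); 
        v,u=np.nonzero(L==i); xy=ray(f,np.c_[u,v],62)[:,:2]
        c,a,d=rect(xy)
        if not(100<d[0]<160 and 25<d[1]<60): continue
        w=(bgr[v,u].min(1)>np.percentile(bgr[v,u].min(1),80))
        ax=np.array([np.cos(a),np.sin(a)])
        if (xy[w].mean(0)-c)@ax<0: ax=-ax
        out.append((c,ax,d,P[mm][:,2].mean()))
    return out
E
python3 - <<'E'
from h import *
for n in('top','side'):
    f=dict(np.load('/tmp/%s.npz'%n));P=cloud(f)
    print(n)
    for c,ax,d,z in cases(f): print(' case',c.round(1),np.degrees(np.arctan2(ax[1],ax[0])).round(1),np.round(d),z.round(1))
    g=(P[...,0]>300)&(P[...,0]<800)&(abs(P[...,1])<200); zz=P[...,2][g]; print(' ground',np.median(zz[abs(zz)<12]).round(1))
    # tray
    m=(P[...,2]>17)&(P[...,2]<40)&(np.hypot(P[...,0]-565,P[...,1]+245)<200)
    m=cv2.morphologyEx(m.astype(np.uint8),cv2.MORPH_OPEN,np.ones((3,3)))
    k,L,S,_=cv2.connectedComponentsWithStats(m);i=1+S[1:,4].argmax()
    v,u=np.nonzero(L==i); xy=ray(f,np.c_[u,v],28)[:,:2]; c,a,d=rect(xy)
    print(' tray+block',c.round(1),np.degrees(a).round(1),np.round(d))
    yw=(f['color'].max(2)>0)
    # label white
    hsv=cv2.cvtColor(f['color'],cv2.COLOR_BGR2HSV)
    # slices of stand/scanner
    R=(np.hypot(P[...,0]-530,P[...,1]+400)<110)
    for z0 in range(-5,260,15):
        q=P[R&(P[...,2]>=z0)&(P[...,2]<z0+15)]
        if 5<len(q)<3000: print('  z',z0,len(q),'x',np.percentile(q[:,0],[3,50,97]).round(),'y',np.percentile(q[:,1],[3,50,97]).round())
E
```

```text
top
 case [619.1 -11.8] 107.1 [135.  42.] 62.6
 case [550.7  79. ] 77.5 [135.  43.] 62.5
 case [ 4.459e+02 -1.000e-01] 95.2 [134.  42.] 62.7
 ground 1.4
 tray+block [ 551.9 -239.4] 3.6 [269. 188.]
  z -5 1514 x [432. 510. 628.] y [-499. -394. -305.]
  z 10 476 x [431. 521. 605.] y [-446. -389. -304.]
  z 25 164 x [466. 534. 600.] y [-335. -324. -295.]
  z 40 8 x [576. 581. 589.] y [-439. -437. -433.]
  z 55 9 x [497. 577. 581.] y [-438. -434. -385.]
  z 70 49 x [493. 508. 586.] y [-436. -406. -386.]
  z 85 36 x [495. 505. 579.] y [-434. -409. -388.]
  z 100 90 x [499. 514. 559.] y [-438. -406. -390.]
  z 115 21 x [501. 515. 552.] y [-429. -411. -400.]
  z 130 20 x [507. 534. 584.] y [-437. -409. -400.]
  z 145 25 x [506. 511. 585.] y [-437. -414. -399.]
  z 160 70 x [504. 550. 580.] y [-448. -426. -400.]
  z 175 40 x [502. 551. 585.] y [-449. -431. -397.]
  z 190 84 x [501. 530. 585.] y [-450. -421. -397.]
  z 205 70 x [503. 520. 583.] y [-448. -418. -400.]
side
 case [458.6   2.2] 95.5 [136.  53.] 59.8
 case [563.3  79.9] 77.8 [140.  51.] 60.0
 case [630.4  -9.9] 107.2 [135.  51.] 60.1
 ground -0.7
 tray+block [ 564.8 -234.6] 3.3 [276. 192.]
  z -5 1141 x [441. 551. 630.] y [-491. -405. -306.]
  z 10 377 x [437. 536. 595.] y [-451. -325. -299.]
  z 25 97 x [472. 559. 605.] y [-453. -331. -318.]
  z 40 25 x [584. 590. 595.] y [-457. -440. -433.]
  z 55 55 x [519. 546. 593.] y [-453. -422. -388.]
  z 70 94 x [519. 543. 594.] y [-450. -403. -388.]
  z 85 99 x [521. 544. 594.] y [-450. -409. -389.]
  z 100 106 x [519. 541. 594.] y [-455. -409. -391.]
  z 115 106 x [527. 555. 593.] y [-447. -425. -402.]
  z 130 105 x [521. 546. 595.] y [-449. -424. -401.]
  z 145 78 x [525. 544. 596.] y [-456. -418. -398.]
  z 160 149 x [522. 556. 593.] y [-450. -428. -398.]
  z 175 102 x [519. 539. 595.] y [-450. -425. -397.]
  z 190 121 x [516. 538. 594.] y [-455. -426. -398.]
  z 205 12 x [516. 522. 532.] y [-425. -414. -405.]
```

Run:
```python
from h import *
s=dict(np.load('/tmp/side.npz'));t=dict(np.load('/tmp/top.npz'))
a=cv2.resize(s['color'][145:230,195:260],(460,600),interpolation=cv2.INTER_CUBIC)
b=cv2.resize(t['color'][165:235,285:330],(330,513),interpolation=cv2.INTER_CUBIC)
im=np.zeros((600,800,3),np.uint8);im[:,:460]=a;im[:513,470:]=b
cv2.imwrite('pics/c4.png',im)
```

```text
(no output)
```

View pics/c4.png

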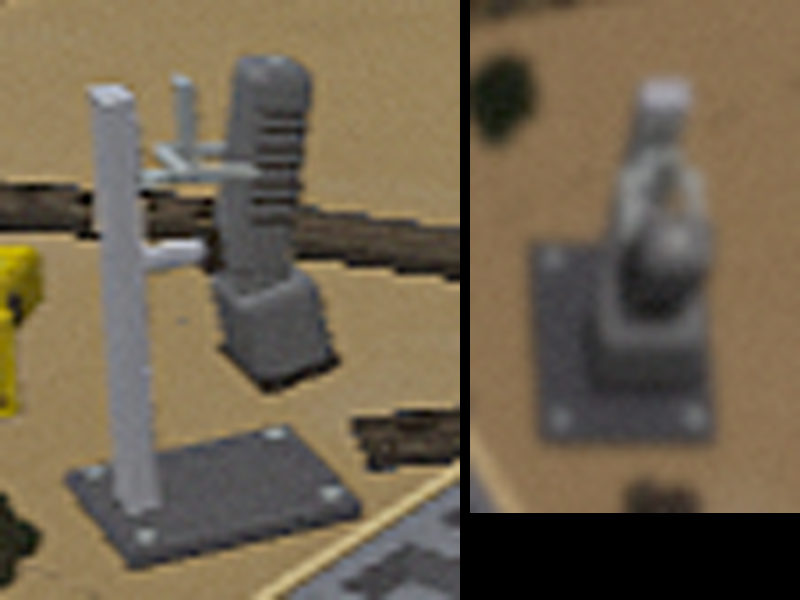

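The hung scanner faces the robot: post top at (115,95), hook tip at (183,80), grip top at (272,65), and the rubber stand-off shows. The side fits include some side faces, so I'll redo them using top faces only.

Run:
```python
from h import *
for n in('top','side'):
    f=dict(np.load('/tmp/%s.npz'%n));P=cloud(f)
    print(n)
    for c0 in((619,-12),(551,79),(446,0)):
        q=P[(P[...,2]>57)&(P[...,2]<68)&(np.hypot(P[...,0]-c0[0]-4,P[...,1]-c0[1])<85)]
        c,a,d=rect(q[:,:2]); m=q.mean(0); w,V=np.linalg.eigh(np.cov(q[:,:2].T)); 
        print(' case mean',m.round(1),'rect',c.round(1),np.degrees(a).round(1),np.round(d), np.degrees(np.arctan2(*V[::-1,1])).round(1))
    # plinth-level tray label / white labels by ray
    hsv=cv2.cvtColor(f['color'],cv2.COLOR_BGR2HSV)
    for nm,c0,h in(('tl',(425,-243),28),('lo',(443,34),62),('va',(555,112),62),('op',(607,21),62)):
        R=np.hypot(P[...,0]-c0[0],P[...,1]-c0[1])<45
        m=(R&(hsv[...,1]<75)&(hsv[...,2]>(135 if n=='side' else 125))).astype(np.uint8)
        m=cv2.morphologyEx(m,cv2.MORPH_CLOSE,np.ones((5,5)))
        k,L,S,_=cv2.connectedComponentsWithStats(m)
        if k<2: print(nm,'none');continue
        i=1+S[1:,4].argmax();v,u=np.nonzero(L==i);xy=ray(f,np.c_[u,v],h)[:,:2];c,a,d=rect(xy);print(' ',nm,c.round(1),np.degrees(a).round(1),np.round(d),S[i,4])
    # post top
    q=P[(P[...,2]>200)&(P[...,2]<212)&(np.hypot(P[...,0]-585,P[...,1]+440)<30)];print(' posttop',q.mean(0).round(1),np.ptp(q,axis=0).round(),len(q))
    q=P[(P[...,2]>198)&(P[...,2]<222)&(np.hypot(P[...,0]-520,P[...,1]+415)<26)];print(' griptop',q.mean(0).round(1),np.ptp(q,axis=0).round(),len(q))
    # base plate dark grey by ray at z~8
    m=((np.hypot(P[...,0]-540,P[...,1]+415)<110)&(P[...,2]<22)&(hsv[...,2]<(95 if n=='side' else 95))&(hsv[...,1]<70)&(P[...,1]<-345)).astype(np.uint8)
    m=cv2.morphologyEx(m,cv2.MORPH_OPEN,np.ones((2,2)))
    v,u=np.nonzero(m); xy=ray(f,np.c_[u,v],8)[:,:2]
    if len(xy): c,a,d=rect(xy);print(' plate',c.round(1),np.degrees(a).round(1),np.round(d),len(xy))
    # tray pocket floors: ray
    q=P[(P[...,2]>20)&(P[...,2]<34)&(P[...,0]>400)&(P[...,0]<700)&(P[...,1]>-345)&(P[...,1]<-130)]
    c,a,d=rect(q[:,:2]);print(' tray',c.round(1),np.degrees(a).round(1),np.round(d),q[:,2].mean())
```

```text
top
 case mean [614.   -7.1  62.7] rect [598.6 -15.6] 107.4 [140.  86.] 116.0
 case mean [562.7  69.5  62.7] rect [580.8  72.5] 77.7 [135.  99.] 98.8
 case mean [450.3   1.3  62.8] rect [480.    3.5] 96.2 [134. 108.] 91.5
  tl [ 444.7 -245.1] 91.2 [57. 46.] 189
  lo [445.7  30. ] 91.3 [76. 35.] 207
  va [559.8 107.2] 81.8 [76. 38.] 207
  op [613.9  18.1] 106.7 [75. 33.] 165
 posttop [ 579.8 -443.5  205.3] [19. 20. 11.] 26
 griptop [ 515.4 -412.3  205.7] [34. 35. 17.] 83
 plate [ 542.2 -428.1] 154.4 [109.  85.] 312
 tray [ 553.6 -238.7] 3.2 [269. 201.] 26.26531503154394
side
 case mean [618.7  -6.4  60.7] rect [599.  -14.1] 107.1 [146.  91.] 118.4
 case mean [568.4  72.   60.8] rect [584.3  70.9] 76.4 [135. 102.] 97.9
 case mean [454.8   3.   60.6] rect [479.5   1.1] 94.1 [134. 109.] 93.3
  tl [ 447.  -244.5] 91.7 [58. 38.] 97
  lo [458.7  47.7] 65.7 [119.  60.] 265
  va [573.2 129. ] 61.8 [109.  51.] 319
  op [621.1  20. ] 25.1 [106.  74.] 348
 posttop [ 581.3 -442.   202.7] [38. 30.  5.] 24
 griptop [ 526.9 -410.7  203. ] [28. 33. 10.] 48
 plate [ 534.6 -405.6] 154.7 [166.  95.] 454
 tray [ 558.2 -239.9] 3.8 [269. 188.] 24.032105610933087
```

```bash
cat >> h.py <<'E'
from scipy.spatial.transform import Rotation as Ro
D=np.radians
YS=D(-25.6)                      # stand yaw
S0=np.array([521.5,-414.2,172.]) # hung scanner origin
TRAY=np.array([576.,-238.3,0]); YT=D(3.5)
def Rs(yaw,lean=0): # scanner orientation; lean>0: top toward scanner -x (head to +x)
    return Ro.from_euler('ZY',[yaw,-lean]).as_matrix()
SG=1
def tool(p,R,s=None):  # TCP pose for scanner pose
    s=SG if s is None else s
    T=np.c_[-s*R[:,0],s*R[:,1],-R[:,2]]
    return p-19*R[:,2],T
def scanpose(label,yaw,dist=90,tilt=10): # scanner pose with the beam tilted by tilt from down, hitting label
    R=Rs(yaw,D(20.05-tilt)) ; b=R@np.array([-.343,0,-.939]); b/=np.linalg.norm(b)
    w=np.asarray(label,float)-dist*b
    return w-R@np.array([-22,0,-105.]),R,b
E
python3 - <<'E'
from h import *
print('b',scanpose((0,0,0),0)[2])
for s in(1,-1):
  for nm,(p,R) in dict(hang=(S0,Rs(YS,.16)),up=(S0+[0,0,70],Rs(YS)),lo=scanpose((443,34,62),D(5))[:2],va=scanpose((558,112,62),D(-12.5))[:2],op=scanpose((609,21,62),D(17))[:2],tl=scanpose((445,-245,28),YT)[:2]).items():
    q=ctrl.ik(*tool(p,R,s)); print(s,nm,None if q is None else np.round(q))
E
```

```text
b [-0.17392919  0.         -0.98475816]
1 hang [-21.  18. -14.   1. -48. -95.]
1 up [-22.  20.  -1.   0. -69. -94.]
1 lo [  33.   -7.  -33.    6.  -55. -121.]
1 va [  34.    7.  -21.    9.  -56. -141.]
1 op [ 21.  10. -13.   1. -56. -94.]
1 tl [ -8.   3. -26.  -2. -52. -77.]
-1 hang [-21.  18. -14.   1. -48.  85.]
-1 up [-22.  20.  -1.   0. -69.  86.]
-1 lo [ 33.  -7. -33.   6. -55.  59.]
-1 va [ 34.   7. -21.   9. -56.  39.]
-1 op [ 21.  10. -13.   1. -56.  86.]
-1 tl [ -8.   3. -26.  -2. -52. 103.]
```

```bash
sed -i 's/^SG=1/SG=-1/' h.py
python3 - <<'E'
from h import *
p,R=S0,Rs(YS,.16); 
x=ctrl.sense()['eef_pos']; ctrl.move_straight([x[0],x[1],360],rate=250)
q,T=tool(p+95*R[:,2],R); print(ctrl.ik(q,T)); ctrl.reach(q,T)
print(ctrl.sense()['time'],ctrl.sense()['eef_pos'],q)
s=grab('side');t=grab('top')
a=cv2.resize(s['color'][90:230,150:300],(643,600));cv2.imwrite('pics/p1.png',a)
E
```

```text
[-21.23133716  12.80752366  -9.02242395   0.81095887 -59.03144476
  85.26961131]
4.5583 [ 511.00899637 -408.53149524  247.06068755] [ 510.5804461  -408.96822638  247.02927354]
```

View pics/p1.png

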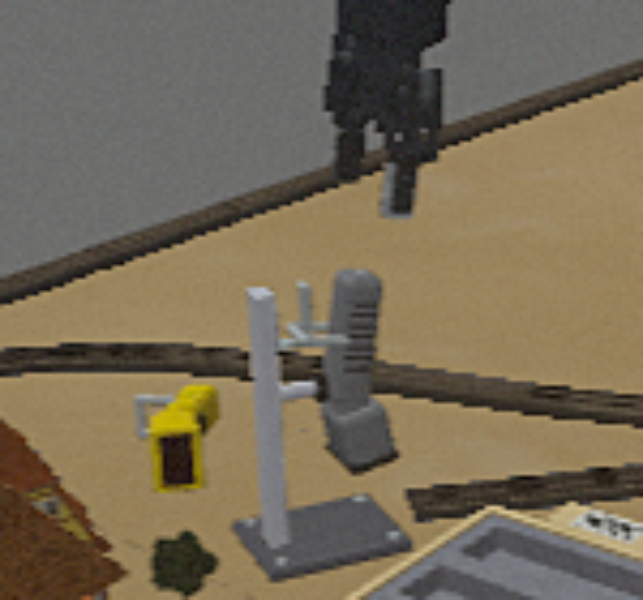

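```bash
cat >> h.py <<'E'
def proj(f,p):
    K=f['intrinsics'];E=f['extrinsics'];c=(np.atleast_2d(p)-E[:3,3])@E[:3,:3]
    return np.c_[K[0,0]*c[:,0]/-c[:,2]+K[0,2],K[1,1]*-c[:,1]/-c[:,2]+K[1,2]]
E
python3 - <<'E'
from h import *
s=dict(np.load('/tmp/side.npz'));t=dict(np.load('/tmp/top.npz'));st=ctrl.sense()
e=np.array(st['eef_pos']);T=np.array(st['orientation'])
for sg in(1,-1):
  for o in (42.5,57): print(sg,o,((proj(s,e+T[:,1]*sg*o-T[:,2]*13*0)-[150,90])*4.287).round())
R=Rs(YS,.16)
for nm,p in dict(top=S0+36*R[:,2],org=S0,tip=S0+Rs(YS)@[36,0,34],win=S0+R@[-22,0,-105],bail=S0+R@[41,0,-10],post=S0+Rs(YS)@[61,0,33]).items(): print(nm,((proj(s,p)-[150,90])*4.287).round(), proj(t,p).round(1), ((proj(t,p)-[285,165])*7.33+[470,0]).round())
for n,f in(('side',s),('top',t)):
    P=cloud(f); L=(P-e)@T
    m=(abs(L[...,0])<30)&(abs(L[...,1])<65)&(L[...,2]<6)&(L[...,2]>-40)
    q=L[m]; print(n,len(q),'localx',np.percentile(q[:,0],[5,50,95]).round(1),'y',np.percentile(q[:,1],[3,50,97]).round(1),'zmax',np.percentile(q[:,2],98).round(1))
E
```

```text
1 42.5 [[345. 197.]]
1 57 [[337. 191.]]
-1 42.5 [[391. 232.]]
-1 57 [[400. 238.]]
top [[361. 268.]] [[312.4 196.6]] [[671. 232.]]
org [[355. 317.]] [[310.9 199.7]] [[660. 254.]]
tip [[305. 280.]] [[311.5 185.3]] [[664. 149.]]
win [[366. 451.]] [[307.3 213.7]] [[633. 357.]]
bail [[299. 331.]] [[310.  188.7]] [[653. 174.]]
post [[271. 287.]] [[310.9 178.7]] [[660. 100.]]
side 142 localx [-6.2  5.3 13.5] y [-57.4 -42.6  47.1] zmax -12.2
top 20 localx [-11.2  -7.6  -4.5] y [-55.2  42.6  56. ] zmax -15.4
```

Run:
```python
from h import *
R=Rs(YS,.16); q,T=tool(S0,R)
print(ctrl.move_straight(q,T,rate=80,force_limit=8))
f0=ctrl.sense()['contact_force']
ctrl.gripper_to(20); st=ctrl.sense()
print(st['time'],st['opening'],st['grip_force'],np.round(st['contact_force'],1),np.round(f0,1),np.round(st['eef_pos'],1))
s=grab('side')
a=cv2.resize(s['color'][130:230,180:280],(600,600));cv2.imwrite('pics/p2.png',a)
```

```text
False
6.525 33.35720504131829 56.78767176344991 [-1.8  2.6  3.7] [ 0.1  0.5 -0.4] [ 524.2 -415.4  153.6]
```

View pics/p2.png

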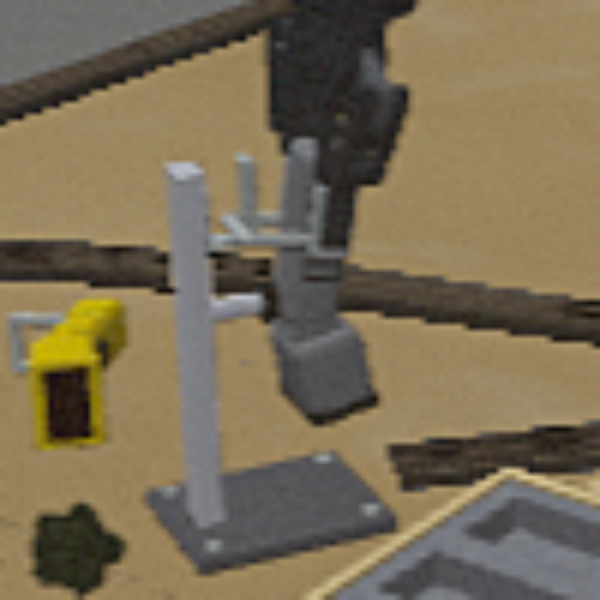

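The scanner is gripped (opening 33 mm) and still on the hook, with the tip at (247,160) and the bail at (320,250). I'll straighten it, lift it clear over the tip and back off.

Run:
```python
from h import *
import json
st=ctrl.sense(); json.dump(dict(p=list(st['eef_pos']),T=np.array(st['orientation']).tolist(),q=list(st['qpos'])),open('/tmp/hang.json','w'))
U=Rs(YS); fr=lambda m:np.round(ctrl.sense()['contact_force'],1).tolist()
def go(dx,dz,lean,rate,fl=15):
    q,T=tool(S0+U@[dx,0,dz],Rs(YS,lean)); r=ctrl.move_straight(q,T,rate=rate,force_limit=fl); print(dx,dz,r,fr(0),round(ctrl.sense()['time'],1))
    return r
ok=not go(5,14,0,30) 
if ok: ok=not go(5,76,0,90)
if ok: ok=not go(-90,90,0,150)
t=grab('top');s=grab('side')
for n,f in(('top',t),('side',s)):
    print(n,[(c.round(1),np.degrees(np.arctan2(ax[1],ax[0])).round(1)) for c,ax,d,z in cases(f)])
cv2.imwrite('pics/p3.png',cv2.resize(s['color'][90:240,180:330],(600,600)))
```

```text
5 14 False [-0.2, 0.2, -1.3] 7.2
5 76 False [0.3, 0.3, -1.8] 8.0
-90 90 False [-0.2, 0.1, -2.0] 8.8
top [(array([618.8, -11.9]), np.float64(107.1)), (array([550.7,  79. ]), np.float64(77.8)), (array([ 4.46e+02, -1.00e-01]), np.float64(95.4))]
side [(array([458.9,   2.5]), np.float64(95.3)), (array([563.3,  79.9]), np.float64(77.8)), (array([631.1,  -9.6]), np.float64(107.2))]
```

View pics/p3.png

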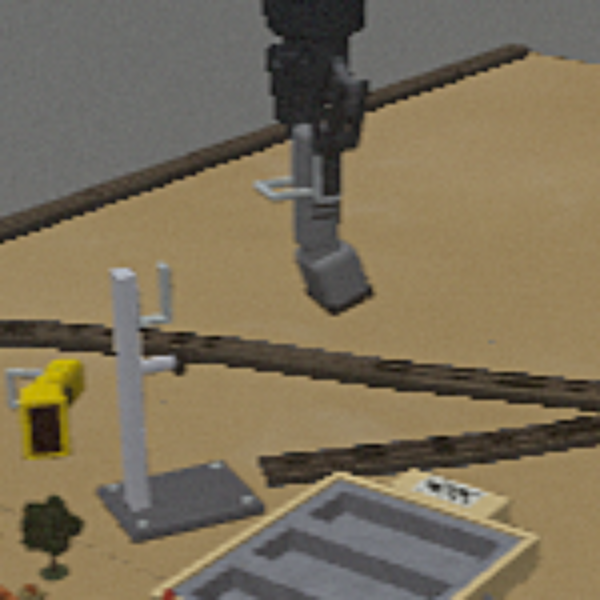

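The scanner is clear at (320,200) and the hook is free. I'll scan the three cases in catalogue order, re-checking each case before and after.

```bash
cat >> h.py <<'E'
def look(known):
    """known: dict name->(c,ang deg). returns dict name-> measured (top camera +bias), falling back to side"""
    B=np.array([2.,1.]); out={}
    tc=[(c+B,ax) for c,ax,d,z in cases(grab('top')) if d[0]>128 and 34<d[1]<50]
    for k,(c0,a0) in known.items():
        b=[x for x in tc if np.hypot(*(x[0]-c0))<45]
        if b: 
            x=min(b,key=lambda x:np.hypot(*(x[0]-c0)));a=np.degrees(np.arctan2(x[1][1],x[1][0]))
            if abs((a-a0+180)%360-180)>90: a+=180
            out[k]=(x[0],(a+180)%360-180)
    return out
E
cat > scan.py <<'E'
from h import *
known=dict(loco=(np.array([448,1.]),95.4),van=(np.array([552.7,80.]),77.8),open=(np.array([621,-11.]),107.1))
for k in('loco','van','open'):
    m=look(known); print(k,{n:(v[0].round(1).tolist(),round(v[1],1)) for n,v in m.items()},round(ctrl.sense()['time'],1))
    known.update(m); c,a=known[k]; ax=np.array([np.cos(D(a)),np.sin(D(a))])
    p,R,b=scanpose([*(c+34*ax),62],D(a-90)); ctrl.move_straight(*tool(p,R),rate=220); ctrl.wait(2.7)
    m2=look({k:known[k]}); print('  after',m2, np.round(ctrl.sense()['contact_force'],1))
    s=grab('side','s_%s.png'%k)
E
python3 scan.py
```

```text
loco {'loco': ([447.6, 0.8], np.float64(95.2)), 'van': ([553.2, 79.9], np.float64(77.6)), 'open': ([621.1, -11.0], np.float64(107.1))} 9.0
  after {'loco': (array([447.73614502,   0.86626434]), np.float64(95.44387578964233))} [ 0.3  0.6 -2. ]
van {'loco': ([447.9, 0.9], np.float64(95.2))} 13.8
  after {'van': (array([553.10784912,  79.91319275]), np.float64(77.54077911376953))} [ 0.1 -0.9 -1.2]
open {'loco': ([447.9, 0.9], np.float64(95.2)), 'van': ([552.9, 79.6], np.float64(77.8)), 'open': ([621.0, -10.8], np.float64(107.1))} 17.5
  after {'open': (array([621.13482666, -10.78025055]), np.float64(107.11541175842285))} [ 0.1 -0.  -1.9]
```

Run:
```python
import cv2,numpy as np
L=[cv2.resize(cv2.imread('pics/s_%s.png'%k)[150:300,270:420],(400,400),interpolation=cv2.INTER_CUBIC) for k in('loco','van')]
cv2.imwrite('pics/m.png',np.hstack(L))
```

```text
(no output)
```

View pics/m.png

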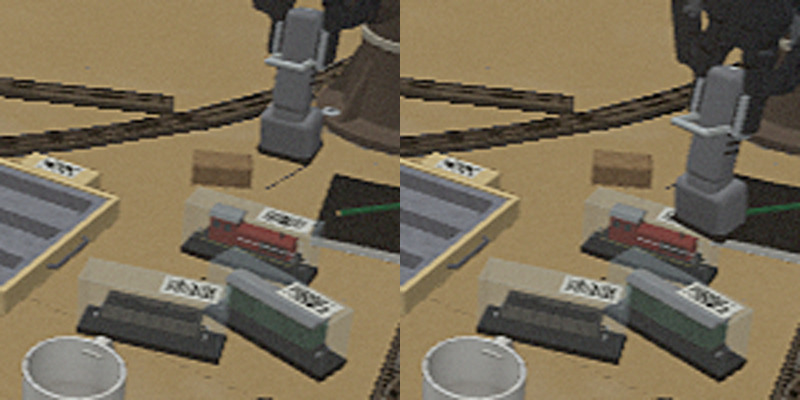

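Run:
```python
from h import *
s=dict(np.load('/tmp/side.npz'))
for k,x0,c,a in(('loco',0,(447.7,.9),95.4),('van',400,(553,79.9),77.6)):
    ax=np.array([np.cos(D(a)),np.sin(D(a))]);l=np.array([*(np.array(c)+34*ax),62])
    p,R,b=scanpose(l,D(a-90))
    f=lambda q:((proj(s,q)-[270,150])*2.667+[x0,0]).round()
    print(k,'window',f(p+R@[-22,0,-105]),'label',f(l),'bail',f(p+R@[41,0,-10]),'top',f(p+R@[0,0,36]))
TL=np.array([445.3,-245.4,28])
p,R,b=scanpose(TL,YT); ctrl.move_straight(*tool(p+[0,0,40],R),rate=220); ctrl.move_straight(*tool(p,R),rate=80); ctrl.wait(2.8)
t=grab('top');s=grab('side','s_tray.png'); print(ctrl.sense()['time'],np.round(ctrl.sense()['contact_force'],1))
for n,f in(('top',t),('side',s)):
    P=cloud(f);hsv=cv2.cvtColor(f['color'],cv2.COLOR_BGR2HSV)
    # wood frame + block, tight
    q=((P[...,2]>20)&(P[...,2]<34)&(P[...,0]>400)&(P[...,0]<720)&(P[...,1]>-345)&(P[...,1]<-130)).astype(np.uint8)
    q=cv2.morphologyEx(q,cv2.MORPH_OPEN,np.ones((3,3)));v,u=np.nonzero(q);c,a,d=rect(P[v,u][:,:2]);print(n,c,np.degrees(a),d)
```

```text
loco window [[291. 146.]] label [[287. 219.]] bail [[286.  61.]] top [[309.   5.]]
van window [[712. 219.]] label [[711. 298.]] bail [[692. 123.]] top [[735.  64.]]
26.2333 [-0.9  0.4 -1.6]
top [ 470.31271362 -240.75085449] 66.35089874267578 (170.71287536621094, 115.63664245605469)
side [ 557.44616699 -240.90447998] 3.159696578979492 (266.5618591308594, 187.3905487060547)
```

Run:
```python
from h import *
U=Rs(YS)
def go(dx,dz,lean,rate,fl=None):
    q,T=tool(S0+U@[dx,0,dz],Rs(YS,lean)); r=ctrl.move_straight(q,T,rate=rate,force_limit=fl); print(dx,dz,r,np.round(ctrl.sense()['contact_force'],1),round(ctrl.sense()['time'],1)); return r
go(-90,100,0,200); 
ok=not go(5,84,0,100,12) and not go(5,14,0,70,10)
if ok: print('seat',go(0.5,1,.16,25,10))
s=grab('side');cv2.imwrite('pics/p4.png',cv2.resize(s['color'][130:230,180:280],(600,600)))
```

```text
-90 100 False [-0.8 -0.7 -1.6] 27.1
5 84 False [-0.   0.2 -1.6] 28.2
5 14 False [ 0.4 -0.4 -1.5] 29.4
0.5 1 False [-3.1  1.6  0.4] 30.0
seat False
```

View pics/p4.png

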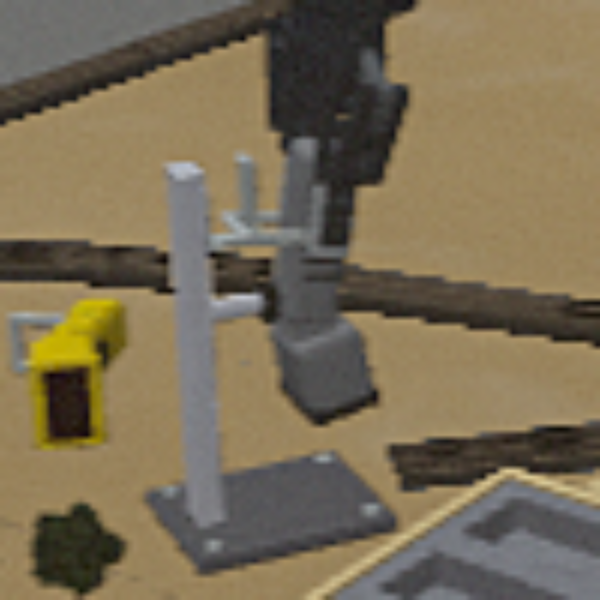

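The scanner is seated as before, with the bail over the hook. I'll release and retreat, then measure the pockets.

```bash
cat >> h.py <<'E'
def pockets(f,off=0):
    P=cloud(f); z=cv2.medianBlur(P[...,2].astype(np.float32),3)-off
    g=ray(f,np.stack(np.meshgrid(np.arange(512),np.arange(384)),-1).reshape(-1,2),24).reshape(384,512,3)
    L=(g-TRAY)@Rs(YT)
    out=[]
    for i in(-70,0,70):
        m=((abs(L[...,0]-i)<33)&(abs(L[...,1])<80)&(z<19)).astype(np.uint8)
        k,C,S,_=cv2.connectedComponentsWithStats(m)
        if k<2: continue
        v,u=np.nonzero(C==1+S[1:,4].argmax()); c,a,d=rect(g[v,u][:,:2]); out.append((c.round(1),round(np.degrees(a),1),np.round(d)))
    return out
E
python3 - <<'E'
from h import *
ctrl.gripper_to(85); ctrl.wait(.5); R=Rs(YS,.16)
st=ctrl.sense(); e=np.array(st['eef_pos']); ctrl.move_straight(e+110*R[:,2],rate=120)
ctrl.move_straight([430,-120,330],Rs(D(10))@np.diag([1,-1,-1]),rate=250)
t=grab('top');s=grab('side')
print(ctrl.sense()['time'],np.round(ctrl.sense()['contact_force'],1))
for n,f,o in(('top',t,1.4),('side',s,-.7)): print(n,pockets(f,o))
known=dict(loco=(np.array([448,1.]),95.4),van=(np.array([552.7,80.]),77.8),open=(np.array([621,-11.]),107.1))
print(look(known))
for a in (107.1,-72.9,77.6,95.4):
    q=ctrl.ik(*tool(np.array([621,-11,100.]),Rs(D(a)))); print(a,np.round(q))
for i in(-70,70):
  for a in(93.5,-86.5): print(i,a,np.round(ctrl.ik(*tool(TRAY+Rs(YT)@[i,0,100],Rs(D(a))))))
cv2.imwrite('pics/p5.png',cv2.resize(s['color'][110:290,180:420],(800,600)))
E
```

```text
33.675 [ 0.3 -0.2  0.7]
top [(array([ 502.5, -243.1]), np.float64(93.1), array([146.,  50.])), (array([ 575.9, -292.5]), np.float64(173.6), array([52., 36.])), (array([ 633.8, -293.7]), np.float64(96.9), array([28., 23.]))]
side [(array([ 509.7, -240.2]), np.float64(93.2), array([140.,  43.])), (array([ 579.3, -236.4]), np.float64(94.1), array([140.,  44.])), (array([ 649. , -231.9]), np.float64(92.9), array([139.,  43.]))]
{}AttributeError: 'NoneType' object has no attribute 'rint'

The above exception was the direct cause of the following exception:

Traceback (most recent call last):
TypeError: loop of ufunc does not support argument 0 of type NoneType which has no callable rint method
```

```bash
sed -i 's/^TRAY=.*/TRAY=np.array([575.4,-238.4,0]); YT=D(3.4)/' h.py
python3 - <<'E'
from h import *
ctrl.move_straight([480,-400,380],rate=250)
for nm,c,a in(('op',(621,-11),107.1),('va',(553,80),77.7),('lo',(448,1),95.4),('p0',(505.5,-242.5),93.4),('p2',(645,-234),93.4)):
  for d in(0,180):
    for z in(36,200):
      q=ctrl.ik(*tool(np.array([*c,z+19.]),Rs(D(a+d)))); print(nm,d,z,None if q is None else np.round(q))
t=grab('top');s=grab('side');print(ctrl.sense()['time'])
print(pockets(t,1.4))
known=dict(loco=(np.array([448,1.]),95.4),van=(np.array([552.7,80.]),77.8),open=(np.array([621,-11.]),107.1))
print(look(known))
cv2.imwrite('pics/p5.png',cv2.resize(s['color'][110:290,180:420],(800,600)))
E
```

```text
op 0 36 None
op 0 200 None
op 180 36 [ 17.  26. -19.   0. -45.   0.]
op 180 200 [ 17.  17.  -9.   0. -64.   0.]
va 0 36 [ 28.  21. -27.   0. -41. 139.]
va 0 200 [ 28.  11. -17.   0. -62. 139.]
va 180 36 [ 28.  21. -27.   0. -41. -41.]
va 180 200 [ 28.  11. -17.   0. -62. -41.]
lo 0 36 [ 25.  13. -41.   0. -36. 160.]
lo 0 200 [ 25.   0. -29.   0. -61. 160.]
lo 180 36 [ 25.  13. -41.   0. -36. -20.]
lo 180 200 [ 25.   0. -29.   0. -61. -20.]
p0 0 36 [  -6.   22.  -27.    0.  -41. -171.]
p0 0 200 [  -6.   11.  -17.    0.  -62. -171.]
p0 180 36 [ -6.  22. -27.   0. -41.   9.]
p0 180 200 [ -6.  11. -17.   0. -62.   9.]
p2 0 36 [  -4.   31.  -10.    0.  -49. -173.]
p2 0 200 [  -4.   23.   -0.    0.  -67. -173.]
p2 180 36 [ -4.  31. -10.   0. -49.   7.]
p2 180 200 [ -4.  23.  -0.   0. -67.   7.]
35.1333
[(array([ 584.9, -167.3]), np.float64(17.5), array([5., 3.])), (array([ 637.8, -186.6]), np.float64(92.7), array([48., 45.]))]
{'loco': (array([447.51177979,   0.82789612]), np.float64(95.22427749633789)), 'van': (array([552.94238281,  79.60132599]), np.float64(77.80377960205078)), 'open': (array([621.10858154, -10.77462006]), np.float64(108.26853942871094))}
```

View pics/p5.png

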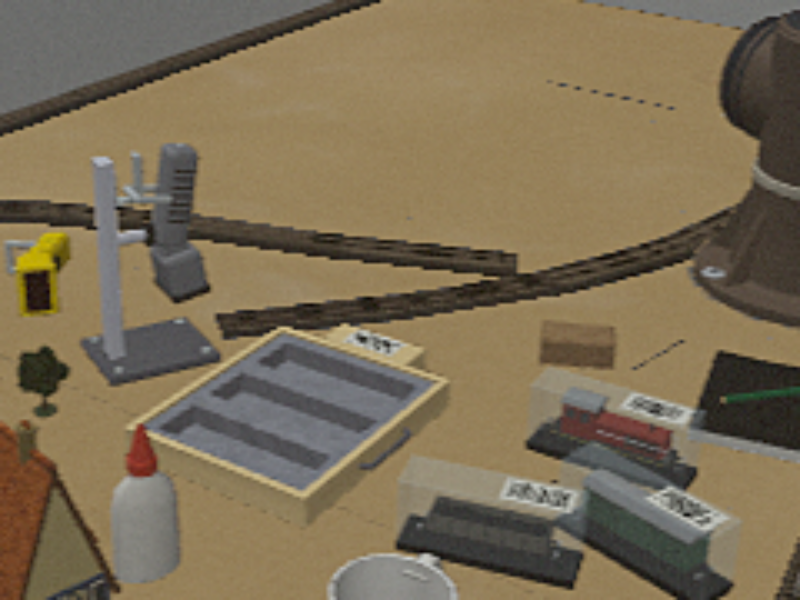

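The scanner hangs properly at (175,220). Next I'll pick the open wagon's case and lower it into pocket 2, with a force check.

```bash
cat >> h.py <<'E'
H=32.  # TCP above case underside
def st(): s=ctrl.sense(); return round(s['time'],1),np.round(s['eef_pos'],1).tolist(),round(s['opening'],1),round(s['grip_force'],1),np.round(s['contact_force'],1).tolist()
def pick(c,a):
    R=Rs(D(a+180)); up=np.array([0,0,1.])
    P=lambda z: tool(np.array([c[0],c[1],z+H+19]),R)
    ctrl.gripper_to(66); ctrl.reach(*P(110)); ctrl.move_straight(*P(25),rate=150)
    hit=ctrl.move_straight(*P(0),rate=60,force_limit=8); print('down hit',hit,st())
    if hit: return False
    ctrl.gripper_to(30); print('grip',st())
    ctrl.move_straight(*P(75),rate=120); print('lift',st())
    return True
def lower(i,dx=0,dy=0,z0=34,zend=3.5):
    R=Rs(YT+np.pi/2+np.pi); c=TRAY+Rs(YT)@[70*(i-1)+dx,dy,0]
    P=lambda z: tool(np.array([c[0],c[1],z+H+19]),R)
    ctrl.move_straight(*P(75),rate=200); ctrl.move_straight(*P(z0),rate=120)
    hit=ctrl.move_straight(*P(zend),rate=25,force_limit=6); print('lower hit',hit,st()); return hit
def release():
    e=np.array(ctrl.sense()['eef_pos']); ctrl.gripper_to(56); ctrl.move_straight(e+[0,0,80],rate=120); print('rel',st())
E
python3 - <<'E'
from h import *
if pick((621.1,-10.8),107.5):
    R=Rs(YT+np.pi/2+np.pi); c=TRAY+Rs(YT)@[70,0,0]
    ctrl.move_straight(*tool(np.array([c[0],c[1],34+H+19]),R),rate=150); print(st())
    s=grab('side'); t=grab('top')
    cv2.imwrite('pics/p6.png',cv2.resize(s['color'][150:270,210:330],(600,600)))
E
```

```text
down hit False (38.6, [621.0, -10.8, 31.7], 66.0, 0.0, [0.3, 0.4, 0.2])
grip (39.0, [621.4, -10.7, 32.5], 38.0, 60.7, [-0.6, 0.7, 2.8])
lift (39.8, [620.5, -10.9, 106.2], 38.1, 60.2, [0.2, -0.3, -2.5])
(41.4, [645.5, -233.5, 66.3], 38.4, 60.1, [-0.3, 0.4, -0.4])
```

View pics/p6.png

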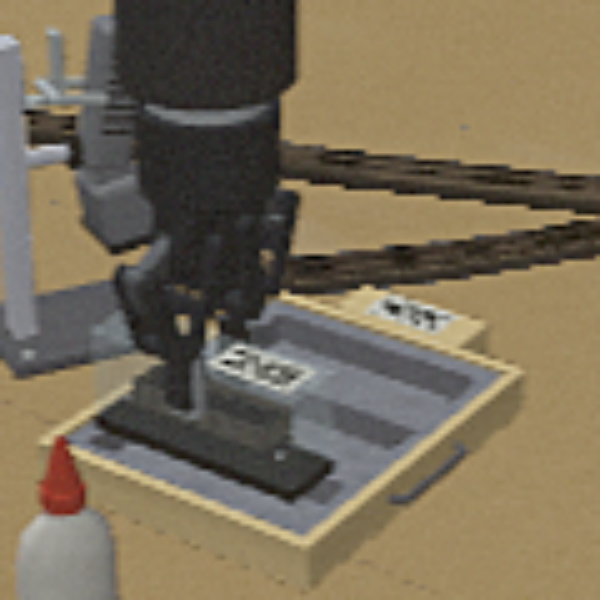

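The held case hovers over pocket 2, with its plinth from (100,415) to (330,480), aligned with the pocket. Lowering now.

Run:
```python
from h import *
hit=lower(2)
s=grab('side'); cv2.imwrite('pics/p7.png',cv2.resize(s['color'][150:270,210:330],(600,600)))
```

```text
lower hit True (43.5, [645.1, -234.2, 36.5], 38.2, 60.9, [-1.1, 0.8, 4.4])
```

It reached the floor at z≈4.5, so the case is in. Releasing and continuing with the van.

```bash
cat > nxt.py <<'E'
import sys
from h import *
k,i=sys.argv[1],int(sys.argv[2])
release(); e=ctrl.sense()['eef_pos']; ctrl.move_straight([e[0],e[1],300],rate=250)
ctrl.move_straight([480,-400,380],rate=280)
known=dict(loco=(np.array([447.6,.8]),95.3),van=(np.array([553,79.7]),77.7))
m=look(known); print(m)
side=[(c.round(),d) for c,ax,d,z in cases(grab('side'))]; print('side',side)
if k in m:
    ctrl.move_straight([480,-150,300],rate=280)
    if pick(*m[k]): print('HIT' if lower(i) else 'no contact')
E
python3 nxt.py van 1
```

```text
rel (44.7, [644.5, -234.0, 115.8], 55.5, 0.0, [-0.2, -0.5, -0.5])
{'loco': (array([447.75860596,   0.8684082 ]), np.float64(95.44387578964233)), 'van': (array([552.9017334 ,  79.94824982]), np.float64(77.68938446044922))}
side [(array([ 647., -237.]), (145.31658935546875, 56.473453521728516)), (array([459.,   3.]), (136.6514129638672, 53.66914749145508)), (array([563.,  80.]), (140.0543975830078, 50.6009407043457))]
down hit False (50.4, [552.8, 79.9, 31.7], 65.9, 0.0, [-0.9, -0.5, -0.1])
grip (50.8, [553.2, 80.1, 32.5], 38.2, 61.2, [-0.4, 0.3, 2.9])
lift (51.6, [552.3, 79.8, 106.3], 38.4, 60.7, [0.5, 0.5, -1.6])
lower hit True (54.9, [575.2, -238.4, 36.5], 38.3, 61.2, [-0.7, 0.7, 4.8])
HIT
```

```bash
python3 nxt.py loco 0
```

```text
rel (56.0, [574.7, -238.2, 115.8], 55.6, 0.0, [-0.6, -0.4, -0.3])
{'loco': (array([447.62802124,   0.83852386]), np.float64(95.22427749633789))}
side [(array([460.,   2.]), (136.0213623046875, 55.04997634887695))]
down hit False (61.4, [447.7, 0.9, 32.0], 65.9, 0.0, [0.1, -0.1, -0.5])
grip (61.8, [447.9, 1.0, 32.5], 38.3, 60.8, [-1.1, -0.2, 4.5])
lift (62.5, [447.1, 0.7, 106.4], 37.9, 60.2, [1.0, 0.6, -2.3])
lower hit True (65.5, [505.4, -242.5, 36.6], 38.6, 60.6, [-1.0, 1.0, 3.9])
HIT
```

Run:
```python
from h import *
release(); e=ctrl.sense()['eef_pos']; ctrl.move_straight([e[0],e[1],300],rate=250)
ctrl.move_straight([430,150,350],rate=280); ctrl.wait(1)
s=grab('side');t=grab('top');print(ctrl.sense()['time'])
P=cloud(s)
for f,o in((s,-.7),(t,1.4)):
  L=(cloud(f)-TRAY)@Rs(YT)
  for i in(-70,0,70):
    for y in(-50,50):
        q=L[(abs(L[...,0]-i)<14)&(abs(L[...,1]-y)<12)&(L[...,2]>40)]; print(i,y,len(q),np.median(q[:,2]).round(1) if len(q) else None,end=' | ')
  print()
cv2.imwrite('pics/p8.png',cv2.resize(s['color'][130:280,190:390],(800,600)))
```

```text
rel (66.7, [504.9, -242.4, 115.9], 55.9, 0.0, [0.3, 0.7, -0.5])
70.2417
-70 -50 31 65.0 | -70 50 38 65.0 | 0 -50 35 64.4 | 0 50 46 65.0 | 70 -50 55 63.9 | 70 50 83 64.0 | 
-70 -50 52 66.9 | -70 50 55 66.9 | 0 -50 49 67.2 | 0 50 50 67.6 | 70 -50 44 66.7 | 70 50 44 68.3 |
```

View pics/p8.png

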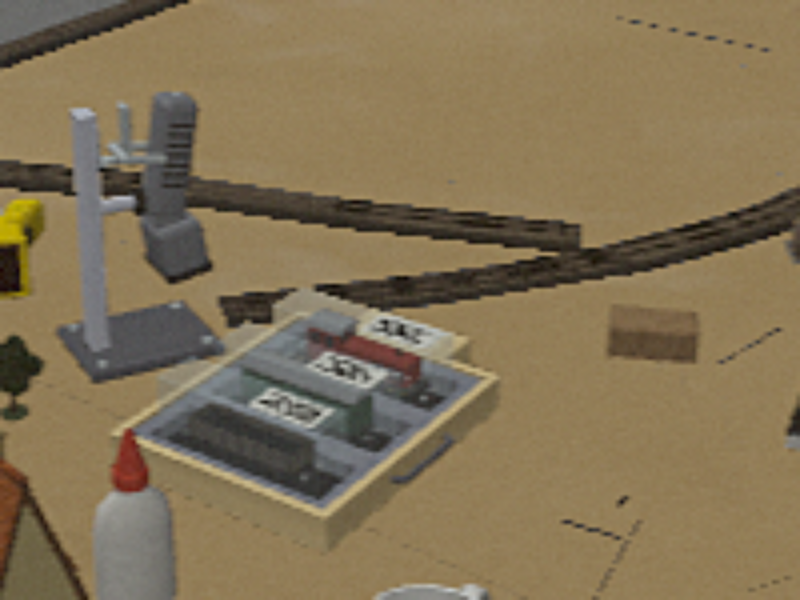

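All three cases lie flat in their pockets (tops at about 66 mm at both ends), and the scanner hangs on its hook at (170,180). Handing in.

```bash
python3 -c "
from cell import ctrl
print(ctrl.finish_job())"
```

```text
the job is handed in; nothing more can be done
None
```

The job is handed in at about 70 s: I held the scanner on loco, van, open wagon and tray labels in order (the robot gives no read confirmation), it hangs on its hook again, and all three cases lie flat in their own pockets.

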